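# Index the connector nest arm one hole

### The job

Swing the connector nest arm exactly one hole towards the side where the open parts tray stands: hook a fingertip under the pull ring, gently lift the spring index pin out of its hole, swing the arm over and let the pin drop fully home in the very next hole, then draw the finger out. Do not pinch or squeeze the ring, and leave the tray, cardboard core, screwdriver and gauge where they are.

Things in the scene. Friction and masses are not known exactly. Their poses are not given: they have to be found in the camera images.
- fixture: grey index fixture bolted to the bench: base plate 270 x 240 mm, 14 mm thick. Origin on the bench under the arm's pivot; its -x axis points from the pivot to the robot's side, where the ring end of the arm is; +y is the robot's left.
- mid_hole (a point): mouth of the middle of five holes (14.4 mm across) in a fixed steel arc plate, top face 60 mm above the bench, on the fixture. The holes lie on a circle of 170 mm radius about the pivot, 18 degrees (0.314 rad) apart. The arc plate is 50 mm wide and reaches 47 degrees either side.
- swing_arm (a joint): angle of the aluminium arm about its upright pivot, rad: 0 at the middle hole, where it starts; positive swings the ring end to the fixture's +y side. Holes at -0.628, -0.314, 0, 0.314, 0.628; stops at +-0.72. With the pin up, light friction (about 0.7 N at the ring) holds it; with the pin home it is locked, with under 0.02 rad of play.
- index_pin (a joint): lift of the spring index pin, m: 0 home, 0.035 at its upper stop. The pin (12 mm across, round nose) reaches 14 mm into its hole: clear of the plate above 0.014; let down between holes it rides on the plate at 0.014. Spring and weight: about 5.5 N to start lifting, 10 N at the top. It centres itself when let down within 3 mm of a hole's centre.
- ring (a point): centre of the upright round steel pull ring on the pin: 64 mm clear inside, 8 mm bar. 158 mm above the bench with the pin home; rises with the pin; 170 mm from the pivot. x axis: through the ring's opening, along the arm towards the pivot; y: across; z: up. Below it a 10 mm stem, then the dark plunger housing, 28 mm across, top 110 mm above the bench.
- pivot (a point): point on the arm's pivot axis, 60 mm above the bench. The arm is a flat bar 36 mm wide, top 80 mm above the bench, from 15 mm past the pivot to 30 mm past the pin. On it a white nest block 66 x 54 mm, top 96 mm above the bench, centred 82 mm from the pivot; pivot cap to 104 mm.
- tray: open grey plastic parts tray with white connector housings in it, 150 x 110 x 45 mm, beside the fixture on its +y or its -y side: the side to swing to. Origin at the centre of its underside.
- tape_core: empty cardboard tape core standing on its rim, open ends up and down: 90 mm outside, 50 mm high, on the other side of the fixture. Origin at the centre of its underside. Leave alone.
- driver: screwdriver lying on the bench, about 200 mm long. Leave alone.
- gauge: small aluminium plug gauge standing upright, 32 mm foot, 55 mm high. Origin at the centre of its underside. Leave alone.

How it is judged:
On the way:
1. the pin is lifted clear of its first hole (value of joint index_pin above 0.0145 m), for 0.1 s.
At the end, for the whole second after the job is handed in: The arm stands at rest one hole from where it started, on the tray's side (0.314 rad, within 0.03 rad), with the index pin home in that hole (within 3 mm) (((y of tray in the frame of fixture above 0 m and value of joint swing_arm between 0.284 and 0.344 rad) or (y of tray in the frame of fixture below 0 m and value of joint swing_arm between -0.344 and -0.284 rad)) and value of joint index_pin below 0.003 m and velocity of joint swing_arm between -0.05 and 0.05 rad/s); the robot touches nothing.
It fails at once if the ring and pin are squeezed or forced (more than 35 N from the fingers) (contact force between the fingers and index_pin above 35 N).
It fails at once if the tray is pushed or lifted (moves more than 20 mm) (distance of tray from where it was at the start of the episode above 0.02 m).
It fails at once if the cardboard core is pushed or lifted (moves more than 20 mm) (distance of tape_core from where it was at the start of the episode above 0.02 m).
It fails at once if the screwdriver is pushed or lifted (moves more than 20 mm) (distance of driver from where it was at the start of the episode above 0.02 m).
It fails at once if the gauge is pushed or lifted (moves more than 20 mm) (distance of gauge from where it was at the start of the episode above 0.02 m).
It also fails if it takes over 42 s, if anything falls off the work surface, if the arm or the gripper's body presses on something with over 40 N, if the wrist force passes 120 N, or if a joint passes its speed limit or range.

### The arm

A 7-joint arm with a two-finger parallel gripper is mounted at the origin on the work surface. World frame = base frame: x ahead of the robot, y to its left, z up, the work surface at z = 0. Lengths are in m, angles in rad, forces in N, time in s.
With the tool pointing down it reaches from about 0.35 to 0.775 m from the base axis. Payload 3.1 kg.
Tool frame: the origin (TCP) lies midway between the tips of the shut fingers; the grasp point (between the pads) lies 19 mm behind it; z points along the fingers, y is the direction in which the jaws open and shut (so a half turn about z gives the same grasp; the last joint's range is limited). The gripper opens to 85 mm and grips with 20 to 120 N. Pads are 22 mm wide; open, the fingers measure 114 mm over their backs; the gripper's body (76 mm by 85 mm) begins 54 mm behind the grasp point. The pads swing forward as they close: fully open they stand 13 mm farther back than shut.
Start: joints at [1.137, 0.311, 0.014, 1.512, -0.004, 1.319, -0.027], TCP at [0.21, -0.508, 0.205] pointing down, gripper open.
Joint ranges: [-2.7, 2.7], [-0.3, 1.91], [-1.27, 1.3], [0.12, 2.57], [-1.44, 4.58], [0.2, 2.03], [-3.05, 3.05]. Speed limits (rad/s): [2.79, 2.79, 3.14, 3.14, 3.14, 3.14, 3.14].

### API

Orientations are given as a unit quaternion [w, x, y, z].
In Python, from workcell import telemetry, imaging, robot gives the robot as it stands. The module is installed in compiled form; this text tells all that it offers.
- The arm moves only by the tool arm_command, never from a script. Its arguments are lists of equal length, an entry for each row: "angular": the turn, a rotation vector about the world's x, y, z in rad, a list of three; "travel": the shift along the world's x, y, z in mm, a list of three; "fingers": the finger opening in mm, from 0 to 85.4. In form: {"angular": [[ax, ay, az], ...], "travel": [[dx, dy, dz], ...], "fingers": [fingers, ...]}. A call has 1 to 20 rows; each row shifts and turns the pose as measured when the row begins; what a row does not reach is not made up. A row lasts 1/8 s, in which the tool goes at most 62.5 mm and 10.7 degrees, less where a joint would pass 70% of its speed; a pose out of reach is approached as far as the arm can. A call with a gripper value outside its range is refused whole. The fingers move at their own pace and stop on an object; "newtons" is the grip in N (left out, the last holds). Time passes only in rows, so rows that do not move let the fingers close. It gives the time, the measured TCP pose, the force and the opening at its end, in the units of the state.
- telemetry.read_state(): the state, without advancing time (a new reading comes with each control period).
- imaging.get_image(name): name is "side" or "top" or "wrist"; returns the picture (420x560x3 uint8, red, green, blue); there is no depth.
- imaging.camera_params(name): a dict with "fx", "fy", "cx", "cy" (pixels), "xyz" and "rotation" of the camera in the world; the wrist camera has in their place "mount" (4x4, takes a point from camera to tool coordinates, whose origin is the TCP and whose axes are the flange's). Camera axes: x right, y up, looking along -z (the intrinsics and any distortion apply to the point x, -y, -z); pixel columns grow to the right and rows downward; lengths in m; the calibration is good to about 2 mm. A picture is of the moment at which its call begins: read the wrist's pose just before it. camera_params takes no time and is no camera call.
- robot.close_job(): hands the job in, once; it reports no verdict.
The state is a dict: "time": time; "joint_pos": joint angles; "joint_velocities": joint speeds; "effort": joint torques, N m; "eef_pos": TCP position; "tcp_rot": TCP orientation; "contact_force": force on the tool from outside, world axes, zero at the start; "ft_torque": the same for the moment, N m; "width": finger opening in m.
Only numpy, scipy, OpenCV 4.12 (cv2) and the standard library are available. Lean on these libraries where they do the work, as an engineer would, in place of code of your own. Each camera call takes 0.05 s, during which the arm holds its last target. There are 200 camera calls.

## Working session

There is one attempt and no reset: what is moved stays moved. The work goes in short steps, Python scripts to look and compute and a tool call to move; the robot and the scene stay as the last step left them, time stands still between calls to the robot, and variables do not carry over. Pictures are saved under pics/ and viewed, about 8 in all and at most 12, crops included, and the job is handed in when it is done.

Besides the shell and the picture viewer there is one more tool, called after "Call:" as name(argument=value, ...) on one line, values as JSON. arm_command: Moves the arm, as the interface text tells. Its arguments: {"type":"object","properties":{"angular":{"type":"array","items":{"type":"array","items":{"type":"number"}}},"travel":{"type":"array","items":{"type":"array","items":{"type":"number"}}},"fingers":{"type":"array","items":{"type":"number"}},"newtons":{"type":"number"}},"required":["angular","travel","fingers"]}

```bash
mkdir -p pics; python3 - <<'E'
from workcell import telemetry, imaging
import cv2,json
s=telemetry.read_state(); print({k:s[k] for k in("time","eef_pos","tcp_rot","contact_force","width")})
for n in("top","side"):
    cv2.imwrite(f"pics/{n}0.png",imaging.get_image(n)[:,:,::-1]); print(n,imaging.camera_params(n))
print(imaging.camera_params("wrist"))
E
```

```text
{'time': 0.0, 'eef_pos': array([ 0.2097041 , -0.50758679,  0.20391521]), 'tcp_rot': array([-1.15180447e-03,  9.80867005e-01,  1.94675382e-01, -2.96097320e-04]), 'contact_force': array([-0.41913145,  0.02402998, -0.79965896]), 'width': 0.08538587509559781}
top {'fx': 423.02825877420383, 'fy': 423.02825877420383, 'cx': 276.2497900501679, 'cy': 207.17758536435846, 'xyz': array([0.37432924, 0.01863183, 1.34716332]), 'rotation': array([-0.69910448, -0.05360191,  0.05352476,  0.71099569])}
side {'fx': 426.3675821883291, 'fy': 426.3675821883291, 'cx': 280.81928015928446, 'cy': 212.7374596087018, 'xyz': array([ 0.05656442, -0.79798775,  1.00771164]), 'rotation': array([ 0.88274927,  0.38150941, -0.11408385, -0.24937757])}
{'fx': 303.10016099751556, 'fy': 303.10016099751556, 'cx': 276.85532022716126, 'cy': 209.47772384067332, 'mount': array([[-7.62309275e-04,  9.55121096e-01,  2.96214638e-01,
         7.61567282e-02],
       [ 9.99999699e-01,  7.70925729e-04,  8.77121384e-05,
        -1.15617319e-03],
       [-1.44583772e-04,  2.96214616e-01, -9.55121396e-01,
        -1.68588445e-01],
       [ 0.00000000e+00,  0.00000000e+00,  0.00000000e+00,
         1.00000000e+00]])}
```

View pics/top0.png

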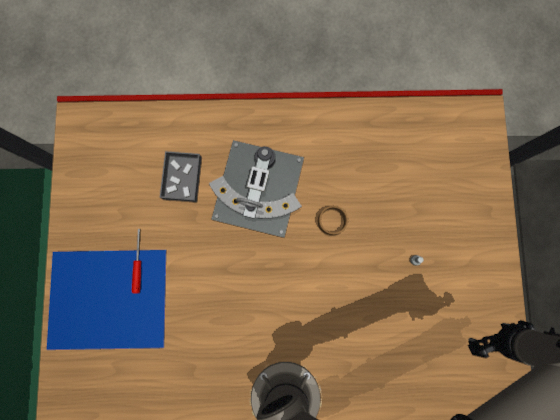

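View pics/side0.png

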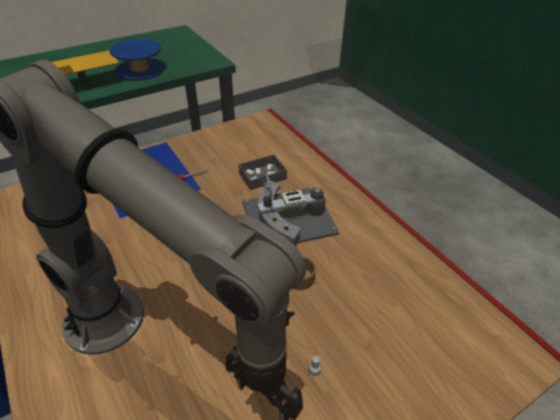

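The top view shows the tray at (181,177), left of the fixture, so it is on the +y side. The pivot cap is near (265,154), the ring near (249,203), the core at (331,220), the driver at (138,262) and the gauge at (417,260). The side view shows the ring standing at about (270,187).

```bash
cat > h.py <<'E'
import numpy as np, cv2
from scipy.spatial.transform import Rotation as R
from workcell import imaging, telemetry
def q(v): return R.from_quat([v[1],v[2],v[3],v[0]])
def cam(n,s=None):
    p=imaging.camera_params(n)
    if n!="wrist": return p,np.array(p["xyz"]),q(p["rotation"]).as_matrix()
    s=s or telemetry.read_state(); T=q(s["tcp_rot"]).as_matrix(); M=p["mount"]
    return p,np.array(s["eef_pos"])+T@M[:3,3],T@M[:3,:3]
def ray(c,u,v):
    p,o,A=c; d=A@np.array([(u-p["cx"])/p["fx"],-(v-p["cy"])/p["fy"],-1]); return o,d/np.linalg.norm(d)
def plane(c,u,v,z):
    o,d=ray(c,u,v); return o+d*(z-o[2])/d[2]
def proj(c,X):
    p,o,A=c; x=A.T@(np.array(X)-o); return np.array([p["cx"]-p["fx"]*x[0]/x[2],p["cy"]+p["fy"]*x[1]/x[2]])
def tri(r1,r2):
    (a,d),(b,e)=r1,r2; t=np.linalg.lstsq(np.c_[d,-e],b-a,rcond=None)[0]; P,Q=a+t[0]*d,b+t[1]*e
    return (P+Q)/2,np.linalg.norm(P-Q)
E
python3 - <<'E'
from h import *
t=cam("top")
for n,u,v,z in[("pivotcap",265,154,.104),("nest",257,177,.096),("ringtop",249,202,.19),("tray",181,177,.045),("core",331,220,.05),("gauge",417,260,.05),("drv tip",139,230,.01),("drv end",137,293,.01)]: print(n,plane(t,u,v,z).round(3))
a=cv2.imread("pics/top0.png")[130:245,200:310]; b=cv2.imread("pics/side0.png")[165:255,230:345]
f=lambda i:cv2.resize(i,(400,int(400*i.shape[0]/i.shape[1])),interpolation=cv2.INTER_CUBIC)
a,b=f(a),f(b); b=cv2.copyMakeBorder(b,0,max(0,a.shape[0]-b.shape[0]),0,0,cv2.BORDER_CONSTANT)
cv2.imwrite("pics/c1.png",np.hstack([a,b]))
E
```

```text
pivotcap [0.728 0.049 0.104]
nest [0.659 0.074 0.096]
ringtop [0.567 0.093 0.19 ]
tray [0.675 0.315 0.045]
core [ 0.53  -0.151  0.05 ]
gauge [ 0.403 -0.408  0.05 ]
drv tip [0.513 0.454 0.01 ]
drv end [0.317 0.454 0.01 ]
```

View pics/c1.png

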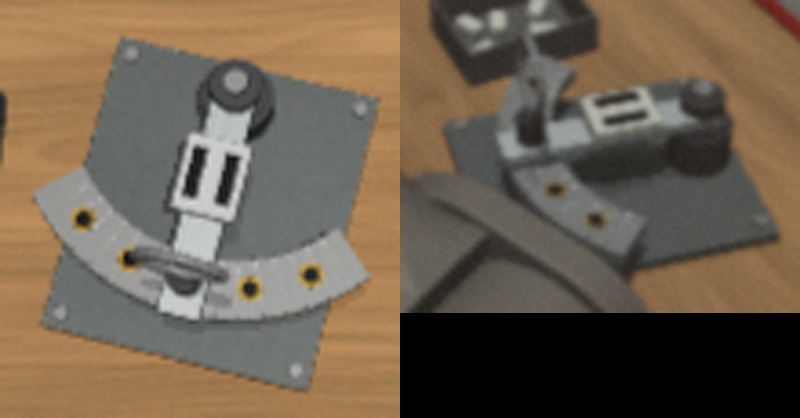

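The crop (3.64x of top, origin 200,130) shows four free holes at (84,219), (129,260), (250,289) and (311,275), with the cap top at (235,79). The ring is seen almost edge-on around (180,262). Next I fit the pivot and yaw from the hole points.

```bash
python3 - <<'E'
from h import *
from scipy.optimize import least_squares
t=cam("top"); sc=400/110
g=lambda u,v:((u+.5)/sc-.5+200,(v+.5)/sc-.5+130)
H=np.array([plane(t,*g(*p),.06)[:2] for p in[(84,219),(129,260),(250,289),(311,275)]])
a=np.array([.628,.314,-.314,-.628])
f=lambda x,a=a:np.c_[x[0]-.17*np.cos(x[2]-a),x[1]-.17*np.sin(x[2]-a)]
r=least_squares(lambda x:(f(x)-H).ravel(),[.73,.05,-.2]); print("pivot,yaw",r.x,"res",r.fun.reshape(-1,2)*1e3)
print("cap",plane(t,*g(235,79),.104))
# scale free check
print("adj dist",np.linalg.norm(H[0]-H[1]),np.linalg.norm(H[2]-H[3]))
print("ring start",f(r.x,np.array([0.])),"ring goal",f(r.x,np.array([.314])))
for z in(.126,.194): print(z,(proj(t,[*f(r.x,np.array([0.]))[0],z])-[199.5,129.5])*sc)
s=cam("side"); print("side ring ctr crop",(proj(s,[*f(r.x,np.array([0.]))[0],.158])-[230,165])*400/115)
print("side ring top crop",(proj(s,[*f(r.x,np.array([0.]))[0],.19])-[230,165])*400/115)
E
```

```text
pivot,yaw [ 0.73508628  0.05058537 -0.26072184] res [[-0.1786737   0.58878017]
 [ 0.36961266 -0.70032049]
 [-0.08866449  0.13581932]
 [-0.10227333 -0.0242793 ]]
cap [0.73621159 0.05066132 0.104     ]
adj dist 0.05258351222883693 0.05300726525701965
ring start [[0.57083157 0.09440764]] ring goal [[0.59239788 0.1429976 ]]
0.126 [182.85605355 271.91481373]
0.194 [177.20123611 257.79769216]
side ring ctr crop [128.74641456  74.07321389]
side ring top crop [128.34888625  46.08006848]
```

Call:
arm_command(angular=[[0,0,0],[0,0,0],[0,0,0.15],[0,0,0.15],[0,0,0.15],[0,0,0.15],[0,0,0.15],[0,0,0.15],[0,0,0.15],[0,0,0.15],[0,0,0.15]], travel=[[0,0,60],[0,0,60],[18,55,0],[18,55,0],[18,55,0],[18,55,0],[18,55,0],[18,55,0],[18,55,0],[18,55,0],[18,55,0]], fingers=[0,0,0,0,0,0,0,0,0,0,0], newtons=20)

```text
time: 1.48
eef_pos: [0.3695, 0.0025, 0.3197]
tcp_rot: [-0.002, 0.631, 0.775, -0.006]
contact_force: [0.9, -0.8, 0.1]
width: 0.0001
```

```bash
python3 -c "
from h import *
s=telemetry.read_state();print(s['time'],s['eef_pos'].round(3),s['joint_pos'].round(3),s['width'],s['contact_force']);print(q(s['tcp_rot']).as_matrix().round(2))"
```

```text
1.475 [0.37  0.003 0.32 ] [ 0.594 -0.09  -0.588  1.67  -0.043  1.558  0.213] 9.432908223379647e-05 [ 0.92897926 -0.82716257  0.08945549]
[[-0.2   0.98 -0.01]
 [ 0.98  0.2  -0.01]
 [-0.   -0.01 -1.  ]]
```

The geometry is consistent: the cap and the circle centre agree to 1 mm, hole spacing is 53 mm as expected, and the ring projects where it is seen. Next I try tilting the tool outward and record the kinematics.

Call:
arm_command(angular=[[0,-0.18,0],[0,-0.18,0],[0,-0.18,0],[0,-0.18,0]], travel=[[20,25,0],[20,25,0],[20,25,0],[20,25,0]], fingers=[0,0,0,0])

```text
time: 1.98
eef_pos: [0.4332, 0.0589, 0.313]
tcp_rot: [0.183, 0.624, 0.751, 0.117]
contact_force: [0.1, -0.6, 0.5]
width: -0.0001
```

```bash
python3 -c "
from h import *
s=telemetry.read_state();print(s['time'],s['eef_pos'].round(4),s['joint_pos'].round(3),s['tcp_rot'].round(4));print(q(s['tcp_rot']).as_matrix().round(2))"
```

```text
1.975 [0.4332 0.0589 0.313 ] [-0.144 -0.29  -0.147  1.944  0.147  1.086 -0.15 ] [0.1826 0.6235 0.7511 0.1171]
[[-0.16  0.89  0.42]
 [ 0.98  0.19 -0.05]
 [-0.13  0.4  -0.91]]
```

```bash
cat > fk.py <<'E'
from h import *
import itertools
from scipy.optimize import least_squares
D=[([1.137,.311,.014,1.512,-.004,1.319,-.027],[.2097,-.5076,.2039],[-1.15e-3,.98087,.19468,-2.96e-4]),
([.594,-.09,-.588,1.67,-.043,1.558,.213],[.3695,.0025,.3197],[-.002,.631,.775,-.006]),
([-.144,-.29,-.147,1.944,.147,1.086,-.15],[.4332,.0589,.313],[.1826,.6235,.7511,.1171])]
def fk(qq,p,sg):
    z=lambda a:R.from_rotvec([0,0,a]);y=lambda a:R.from_rotvec([0,a,0])
    h,a,b,L,e,w=p
    A=z(sg[0]*qq[0])*y(qq[1]); x=np.array([0,0,h])
    A=A*z(sg[1]*qq[2]); x=x+A.apply([e,0,a]); A=A*y(qq[3])
    A=A*z(sg[2]*qq[4]); x=x+A.apply([-e,0,b]); A=A*y(qq[5])
    A=A*z(sg[3]*qq[6]); x=x+A.apply([w,0,L]); return x,A
E
python3 - <<'E'
from fk import *
for sg in itertools.product([-1,1],repeat=4):
    O=[q(d[2]).as_matrix() for d in D]
    F=[fk(d[0],[.3,.4,.3,.3,0,0],sg)[1].as_matrix() for d in D]
    T=[f.T@o for f,o in zip(F,O)]
    err=max(np.abs(T[i]-T[0]).max() for i in(1,2))
    if err<.4: print(sg,err,T[0].round(2).tolist())
sg=min(itertools.product([-1,1],repeat=4),key=lambda sg:max(np.abs((fk(D[i][0],[0]*6,sg)[1].inv()*q(D[i][2])).as_matrix()-(fk(D[0][0],[0]*6,sg)[1].inv()*q(D[0][2])).as_matrix()).max() for i in(1,2)))
for m in([1,1,1,1,0,0],[1,1,1,1,1,0],[1]*6):
    m=np.array(m); r=least_squares(lambda p:np.ravel([fk(d[0],p*m,sg)[0]-np.array(d[1]) for d in D]),[.3,.4,.35,.3,0,0]); print(sg,r.x.round(4)*m,(r.fun*1e3).round(1))
E
```

```text
(-1, -1, -1, -1) 0.002797028438059115 [[-0.0, -1.0, 0.0], [1.0, -0.0, 0.0], [-0.0, 0.0, 1.0]]
(-1, -1, 1, -1) 0.2643680539995415 [[-0.0, -1.0, 0.0], [1.0, -0.0, 0.01], [-0.01, 0.0, 1.0]]
(-1, -1, -1, -1) [0.2693 0.4984 0.4087 0.438  0.     0.    ] [15.3  7.8 -0.1 -3.1 15.9 -1.9  1.1 11.1  2. ]
(-1, -1, -1, -1) [ 0.286   0.5079  0.4322  0.44   -0.0212  0.    ] [15.4  7.7  3.8 -2.  16.1 -1.   1.7  6.8 -2.7]
(-1, -1, -1, -1) [ 0.2852  0.5116  0.4395  0.4454 -0.016   0.0141] [15.9  7.5  2.7 -3.6 13.3  2.   2.2  8.2 -4.7]
```

```bash
python3 - <<'E'
s=open('fk.py').read().replace("h,a,b,L,e,w=p","h,a,b,L,e,w=p").replace("[e,0,a]","[0,e,a]").replace("[-e,0,b]","[0,w,b]").replace("[w,0,L]","[0,0,L]")
s+='''
sg=(-1,-1,-1,-1); EE=R.from_rotvec([0,0,np.pi/2])
fit=least_squares(lambda p:np.ravel([fk(d[0],p,sg)[0]-np.array(d[1]) for d in D]),[.3,.4,.35,.3,0,0]); P=fit.x
lo=np.array([-2.7,-.3,-1.27,.12,-1.44,.2,-3.05]);hi=np.array([2.7,1.91,1.3,2.57,4.58,2.03,3.05])
def ik(x,Rt,q0):
    def f(v):
        X,A=fk(v,P,sg); return np.r_[(X-x)*10,((A*EE).inv()*Rt).as_rotvec()*3,1e-3*(v-q0)]
    r=least_squares(f,np.clip(q0,lo+.01,hi-.01),bounds=(lo+.03,hi-.03)); return r.x,np.linalg.norm(r.fun[:6])
def tool(tilt,yaw,spin):
    d=np.array([np.sin(tilt)*np.cos(yaw),np.sin(tilt)*np.sin(yaw),-np.cos(tilt)])
    y=np.array([-np.sin(yaw),np.cos(yaw),0]); y=R.from_rotvec(d*spin).apply(y)
    return R.from_matrix(np.c_[np.cross(y,d),y,d])
'''
open('fk.py','w').write(s)
E
python3 - <<'E'
from fk import *
print(P.round(4),(fit.fun*1e3).round(1))
rng=np.random.default_rng(0)
for tilt in(45,60,75,90):
  for spin in(0,90,180,-90):
    out=[]
    for ring,yaw in(((.5708,.0944,.155),-15),((.5924,.143,.185),-25)):
        Rt=tool(np.radians(tilt),np.radians(yaw),np.radians(spin)); d=Rt.as_matrix()[:,2]
        best=min((ik(np.array(ring)+d*.028,Rt,np.r_[rng.uniform(-1,1),rng.uniform(-.2,1),rng.uniform(-1,1),2.2,rng.uniform(-1.4,4.5),1,rng.uniform(-3,3)]) for _ in range(12)),key=lambda t:t[1])
        out.append((best[1].round(3),best[0].round(2).tolist()))
    print(tilt,spin,out)
E
```

```text
[ 0.2518  0.4907  0.4119  0.4122 -0.0207  0.005 ] [ 1.3  0.7  0.2  0.8 -0.  -0.3 -0.2 -1.5  0.1]
45 0 [(np.float64(0.0), [-0.82, 0.17, 0.3, 2.25, 1.33, 0.5, -0.37]), (np.float64(0.0), [0.02, 0.33, -0.86, 2.03, 1.26, 1.04, -0.43])]
45 90 [(np.float64(0.0), [-0.85, 0.17, 0.33, 2.25, 1.33, 0.49, -1.94]), (np.float64(0.0), [0.11, 0.37, -0.98, 2.03, 1.3, 1.1, -2.01])]
45 180 [(np.float64(0.0), [-0.66, 0.16, 0.12, 2.25, 1.35, 0.53, 2.76]), (np.float64(0.0), [-0.82, 0.25, 0.16, 2.03, 1.05, 0.77, 2.85])]
45 -90 [(np.float64(0.0), [-0.34, 0.16, -0.23, 2.25, 1.38, 0.59, 1.17]), (np.float64(0.0), [-0.36, 0.26, -0.38, 2.03, 1.16, 0.89, 1.2])]
60 0 [(np.float64(0.0), [-0.35, 0.3, -0.4, 2.42, 1.88, 0.96, -1.03]), (np.float64(0.0), [-0.4, 0.38, -0.51, 2.16, 1.54, 1.16, -0.83])]
60 90 [(np.float64(0.0), [0.18, 0.45, -1.06, 2.42, 1.86, 1.22, -2.49]), (np.float64(0.0), [-0.84, 0.35, 0.03, 2.16, 1.47, 0.97, -2.4])]
60 180 [(np.float64(0.0), [-0.32, 0.3, -0.43, 2.42, 1.88, 0.97, 2.11]), (np.float64(0.0), [-0.99, 0.36, 0.2, 2.16, 1.45, 0.91, 2.32])]
60 -90 [(np.float64(0.0), [-0.35, 0.3, -0.4, 2.42, 1.88
[... 467 characters left out ...]
4, 1.66, 1.18, 1.93])]
75 -90 [(np.float64(0.0), [-0.92, 0.58, 0.13, 2.51, 2.06, 1.22, 0.02]), (np.float64(0.0), [-0.32, 0.65, -0.75, 2.24, 1.79, 1.66, 0.46])]
90 0 [(np.float64(0.0), [-0.68, 0.91, -0.2, 2.49, 2.04, 1.83, -1.72]), (np.float64(0.0), [-0.76, 0.8, -0.23, 2.24, 1.8, 1.71, -1.42])]
90 90 [(np.float64(0.0), [-0.96, 0.93, 0.12, 2.49, 2.0, 1.6, 2.86]), (np.float64(0.0), [-0.63, 0.83, -0.39, 2.24, 1.84, 1.82, -2.96])]
90 180 [(np.float64(0.0), [-0.7, 0.91, -0.17, 2.49, 2.04, 1.81, 1.41]), (np.float64(0.0), [-1.05, 0.8, 0.12, 2.24, 1.73, 1.47, 1.66])]
90 -90 [(np.float64(0.0), [-0.78, 0.91, -0.09, 2.49, 2.02, 1.75, -0.2]), (np.float64(0.0), [-1.37, 0.9, 0.52, 2.24, 1.66, 1.17, 0.03])]
```

```bash
python3 - <<'E'
from fk import *
s=telemetry.read_state(); x0=np.array(s["eef_pos"]); R0=q(s["tcp_rot"]); v=np.array(s["joint_pos"])
Rt=tool(np.radians(60),np.radians(-24),0); d=Rt.as_matrix()[:,2]; print("d",d.round(3))
xt=np.array([.5708,.0944,.158])-d*.06
w=(Rt*R0.inv()).as_rotvec(); print("rotvec",w.round(3),np.linalg.norm(w),"shift",(xt-x0).round(4),"target",xt.round(4))
for k in range(1,13):
    a=k/12; v,e=ik(x0+a*(xt-x0)+[0,0,0.0],R.from_rotvec(a*w)*R0,v); print(v.round(2),round(e,4))
E
```

```text
d [ 0.791 -0.352 -0.5  ]
rotvec [-0.955 -0.269  0.673] 1.1988933755897435 shift [ 0.0901  0.0566 -0.125 ] target [0.5233 0.1155 0.188 ]Traceback (most recent call last):
  File "<stdin>", line 7, in <module>
  File "fk.py", line 21, in ik
    r=least_squares(f,np.clip(q0,lo+.01,hi-.01),bounds=(lo+.03,hi-.03)); return r.x,np.linalg.norm(r.fun[:6])
    return func(*args, **kwargs)
    raise ValueError("Initial guess is outside of provided bounds")
ValueError: Initial guess is outside of provided bounds
```

```bash
sed -i 's/bounds=(lo+.03,hi-.03)/bounds=(lo,hi)/' fk.py; python3 - <<'E'
from fk import *
s=telemetry.read_state(); x0=np.array(s["eef_pos"]); R0=q(s["tcp_rot"]); v=np.array(s["joint_pos"])
Rt=tool(np.radians(60),np.radians(-24),0); d=Rt.as_matrix()[:,2]
xt=np.array([.5708,.0944,.158])-d*.06
w=(Rt*R0.inv()).as_rotvec()
for k in range(1,11):
    a=k/10; v,e=ik(x0+a*(xt-x0),R.from_rotvec(a*w)*R0,v); print(v.round(2),round(e,4))
E
```

```text
[-0.15 -0.27 -0.22  1.98  0.25  1.04 -0.19] 0.0
[-0.16 -0.25 -0.3   2.02  0.35  1.   -0.24] 0.0
[-0.17 -0.22 -0.37  2.05  0.47  0.97 -0.3 ] 0.0
[-0.18 -0.19 -0.44  2.09  0.6   0.96 -0.38] 0.0
[-0.2  -0.14 -0.51  2.13  0.74  0.95 -0.46] 0.0
[-0.23 -0.09 -0.56  2.18  0.88  0.97 -0.56] 0.0
[-0.26 -0.02 -0.61  2.22  1.03  1.   -0.65] 0.0
[-0.31  0.05 -0.64  2.26  1.17  1.06 -0.74] 0.0
[-0.36  0.13 -0.65  2.3   1.29  1.12 -0.82] 0.0
[-0.4   0.22 -0.65  2.34  1.41  1.2  -0.88] 0.0
```

Smooth path. I execute it in ten rows.

Call:
arm_command(angular=[[-0.096,-0.027,0.067],[-0.096,-0.027,0.067],[-0.096,-0.027,0.067],[-0.096,-0.027,0.067],[-0.096,-0.027,0.067],[-0.096,-0.027,0.067],[-0.096,-0.027,0.067],[-0.096,-0.027,0.067],[-0.096,-0.027,0.067],[-0.096,-0.027,0.067]], travel=[[9,6,-12],[9,6,-12],[9,6,-12],[9,6,-12],[9,6,-12],[9,6,-12],[9,6,-12],[9,6,-12],[9,6,-12],[9,6,-12]], fingers=[0,0,0,0,0,0,0,0,0,0])

```text
time: 3.22
eef_pos: [0.5226, 0.1258, 0.1883]
tcp_rot: [0.495, 0.159, 0.847, -0.111]
contact_force: [0.5, -0.9, -0.7]
width: 0.0
```

```bash
cat > st.py <<'E'
from fk import *
s=telemetry.read_state(); x=np.array(s["eef_pos"]); R0=q(s["tcp_rot"])
Rt=tool(np.radians(60),np.radians(-24),0); d=Rt.as_matrix()[:,2]
print(s["time"],x.round(4),np.round(s["joint_pos"],2),"F",np.round(s["contact_force"],1))
print("rot err",(Rt*R0.inv()).as_rotvec().round(3),"d",R0.as_matrix()[:,2].round(3))
D0=R0.as_matrix()[:,2]
for nm,c,yw in(("start",(.5708,.0944,.158),-.261),("goal",(.5924,.143,.158),-.575)):
    n=np.array([np.cos(yw),np.sin(yw),0]); t=n@(np.array(c)-x)/(n@D0); X=x+D0*t
    print(nm,"TCP past plane along d mm",round(-t*1e3,1),"axis crossing: across",round(1e3*np.dot([-n[1],n[0],0],X-c),1),"z",X[2].round(4))
E
python3 st.py; python3 - <<'E'
from h import *
a=imaging.get_image("wrist"); b=imaging.get_image("top")[130:245,200:310]
f=lambda i,w:cv2.resize(i,(w,int(w*i.shape[0]/i.shape[1])),interpolation=cv2.INTER_CUBIC)
b=f(b,240); o=np.zeros((420,800,3),np.uint8); o[:,:560]=a; o[:b.shape[0],560:]=b
cv2.imwrite("pics/w1.png",o[:,:,::-1])
E
```

```text
3.225 [0.5226 0.1258 0.1883] [-0.33  0.24 -0.68  2.31  1.47  1.2  -0.82] F [ 0.5 -0.9 -0.7]
rot err [ 0.034  0.003 -0.03 ] d [ 0.803 -0.345 -0.486]
start TCP past plane along d mm -63.2 axis crossing: across 9.9 z 0.1577
goal TCP past plane along d mm -57.1 axis crossing: across -44.0 z 0.1606
```

View pics/w1.png

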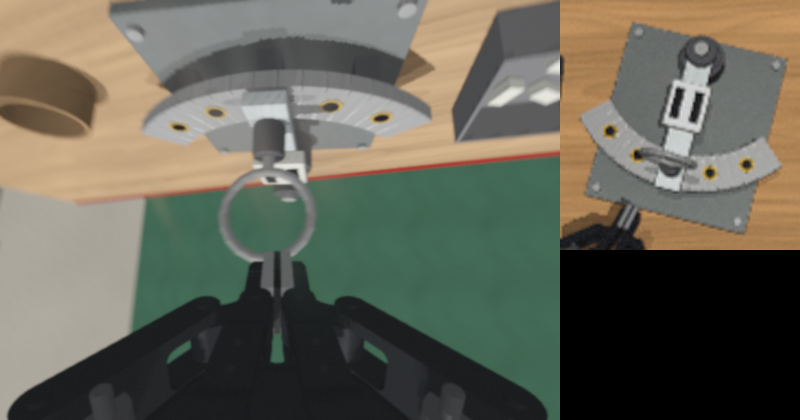

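The wrist view is inverted, with the tray to the right. The ring circle is centred at about (267,216) with outer radius about 48 px. The fingertips are at (277,255), pointed at the ring and a bit to its +y side. I check the ring position from this view.

```bash
python3 - <<'E'
from h import *
im=cv2.imread("pics/w1.png")[:,:560]
c=cam("wrist")
# grey ring on green/white backgrounds: low saturation mid-bright in the ring window
w=im[160:262,212:322]; hsv=cv2.cvtColor(w,cv2.COLOR_BGR2HSV)
pred=proj(c,[.5708,.0944,.158]); print("pred",pred)
m=((hsv[...,1]<70)&(hsv[...,2]>70)).astype(np.uint8)
ys,xs=np.nonzero(m); xs=xs+212; ys=ys+160
r=np.hypot(xs-267,ys-216); k=(r>36)&(r<54); 
e=cv2.fitEllipse(np.c_[xs[k],ys[k]].astype(np.float32)); print("ell",e,k.sum())
yw=-.261; n=np.array([np.cos(yw),np.sin(yw),0]); p0=np.array([.5708,.0944,.158])
for uv in(e[0],(267,216)):
    o,d=ray(c,*uv); X=o+d*(n@(p0-o))/(n@d); print("ring ctr",X.round(4),"across",1e3*np.dot([-n[1],n[0],0],X-p0))
print("radius mm (mean)",np.median(r[k])/c[0]["fx"]*np.dot(c[2][:,2],c[1]-p0)*1e3)
E
```

```text
pred [264.99973718 219.94467726]
ell ((267.2693176269531, 214.5451202392578), (87.96390533447266, 91.34351348876953), 42.670997619628906) 3663
ring ctr [0.5712 0.096  0.1535] across 1.6842940599249372
ring ctr [0.5712 0.0959 0.1547] across 1.5119809244912936
radius mm (mean) 35.78469980893139
```

Call:
arm_command(angular=[[0.034,0.003,-0.03],[0,0,0]], travel=[[-1,-8,0],[0,0,0]], fingers=[0,0])

```text
time: 3.58
eef_pos: [0.52, 0.1162, 0.1859]
tcp_rot: [0.485, 0.183, 0.849, -0.104]
contact_force: [0.2, -0.1, 0.2]
width: 0.0001
```

```bash
python3 st.py
```

```text
3.575 [0.52   0.1162 0.1859] [-0.31  0.22 -0.67  2.3   1.44  1.16 -0.83] F [ 0.2 -0.1  0.2]
rot err [-0.004 -0.007  0.006] d [ 0.785 -0.354 -0.507]
start TCP past plane along d mm -64.4 axis crossing: across -1.0 z 0.1532
goal TCP past plane along d mm -54.3 axis crossing: across -54.8 z 0.1583
```

Call:
arm_command(angular=[[0,0,0],[0,0,0],[0,0,0],[0,0,0],[0,0,0],[0,0,0],[0,0,0],[0,0,0],[0,0,0],[0,0,0]], travel=[[0.5,2,4],[8,-3.5,-5],[8,-3.5,-5],[8,-3.5,-5],[8,-3.5,-5],[8,-3.5,-5],[8,-3.5,-5],[8,-3.5,-5],[8,-3.5,-5],[8,-3.5,-5]], fingers=[0,0,0,0,0,0,0,0,0,0])

```text
time: 4.82
eef_pos: [0.5985, 0.084, 0.1448]
tcp_rot: [0.487, 0.186, 0.847, -0.103]
contact_force: [0.2, 0.1, -0.4]
width: 0.0001
```

```bash
python3 st.py
```

```text
4.825 [0.5985 0.084  0.1448] [-0.22  0.38 -0.56  2.26  1.69  1.08 -0.9 ] F [ 0.2  0.1 -0.4]
rot err [-0.008 -0.003  0.009] d [ 0.787 -0.355 -0.505]
start TCP past plane along d mm 34.5 axis crossing: across 1.9 z 0.1622
goal TCP past plane along d mm 43.6 axis crossing: across -51.9 z 0.1668
```

The finger is through the ring without contact. I lift gently.

Call:
arm_command(angular=[[0,0,0],[0,0,0],[0,0,0],[0,0,0],[0,0,0]], travel=[[0,0,3],[0,0,3],[0,0,3],[0,0,3],[0,0,3]], fingers=[0,0,0,0,0])

```text
time: 5.45
eef_pos: [0.5972, 0.0839, 0.1586]
tcp_rot: [0.485, 0.185, 0.849, -0.103]
contact_force: [0.4, -0.6, -5.6]
width: 0.0001
```

```bash
python3 st.py
```

```text
5.45 [0.5972 0.0839 0.1586] [-0.21  0.34 -0.57  2.25  1.65  1.06 -0.85] F [ 0.4 -0.6 -5.6]
rot err [-0.009 -0.007  0.009] d [ 0.785 -0.355 -0.509]
start TCP past plane along d mm 33.3 axis crossing: across 1.3 z 0.1755
goal TCP past plane along d mm 42.5 axis crossing: across -52.5 z 0.1803
```

Contact is 5.6 N downwards, matching the spring. I lift about 22 mm further.

Call:
arm_command(angular=[[0,0,0],[0,0,0],[0,0,0],[0,0,0],[0,0,0],[0,0,0],[0,0,0],[0,0,0]], travel=[[0,0,3],[0,0,3],[0,0,3],[0,0,3],[0,0,3],[0,0,3],[0,0,3],[0,0,3]], fingers=[0,0,0,0,0,0,0,0])

```text
time: 6.45
eef_pos: [0.5935, 0.0829, 0.178]
tcp_rot: [0.479, 0.185, 0.852, -0.104]
contact_force: [-0.2, -0.8, -7.4]
width: -0.0003
```

```bash
python3 st.py; python3 - <<'E'
from h import *
a=imaging.get_image("wrist"); b=imaging.get_image("side")[150:260,230:340]
o=np.zeros((420,800,3),np.uint8); o[:,:560]=a; o[:240,560:]=cv2.resize(b,(240,240),interpolation=cv2.INTER_CUBIC)
cv2.imwrite("pics/w2.png",o[:,:,::-1])
E
```

```text
6.45 [0.5935 0.0829 0.178 ] [-0.19  0.28 -0.58  2.24  1.59  1.03 -0.77] F [-0.2 -0.8 -7.4]
rot err [-0.009 -0.02   0.009] d [ 0.778 -0.354 -0.519]
start TCP past plane along d mm 29.6 axis crossing: across -1.1 z 0.1933
goal TCP past plane along d mm 39.8 axis crossing: across -54.9 z 0.1986
```

View pics/w2.png

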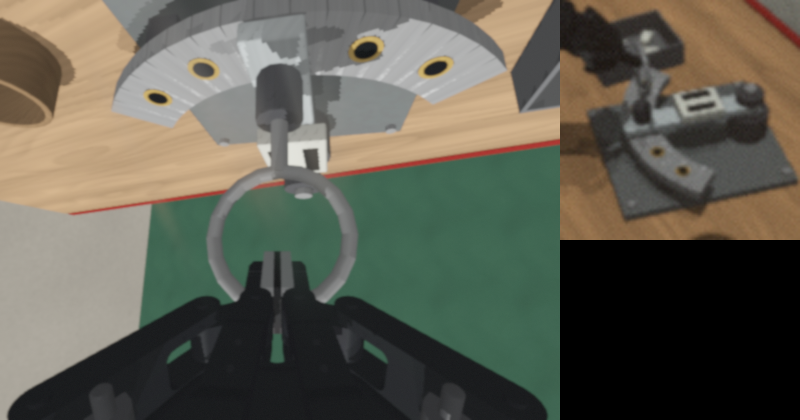

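The wrist view shows the ring resting on the closed fingers, raised about 18 mm with a long stem visible at (280,150). I lift a little more and start the swing along the arc.

Call:
arm_command(angular=[[0,0.01,0],[0,0.01,0],[0,0,0],[0,0,0],[0,0,0],[0,0,0],[0,0,0]], travel=[[1,1,3],[1,1,3],[2.2,6.4,0.5],[2.5,6.3,0.5],[2.8,6.2,0.5],[3.0,6.1,0.5],[3.2,6.0,0.5]], fingers=[0,0,0,0,0,0,0])

```text
time: 7.42
eef_pos: [0.6058, 0.1188, 0.1826]
tcp_rot: [0.466, 0.183, 0.859, -0.106]
contact_force: [-4.3, 1.0, -8.3]
width: -0.0001
```

```bash
python3 st.py
```

```text
7.425 [0.6058 0.1188 0.1826] [-0.22  0.32 -0.6   2.14  1.5   1.07 -0.67] F [-4.3  1.  -8.3]
rot err [-0.01  -0.051  0.007] d [ 0.762 -0.353 -0.543]
start TCP past plane along d mm 33.3 axis crossing: across 37.4 z 0.2007
goal TCP past plane along d mm 29.4 axis crossing: across -16.5 z 0.1986
```

Call:
arm_command(angular=[[0,-0.02,0],[0,-0.02,0],[0,0,0]], travel=[[3,6,0.5],[3.3,5.8,0.5],[0,0,0]], fingers=[0,0,0])

```text
time: 7.8
eef_pos: [0.614, 0.1332, 0.1843]
tcp_rot: [0.485, 0.185, 0.849, -0.101]
contact_force: [-2.8, 1.6, -8.8]
width: 0.0003
```

```bash
python3 st.py; python3 - <<'E'
from h import *
a=imaging.get_image("wrist"); b=imaging.get_image("top"); cv2.imwrite("pics/top3.png",b[:,:,::-1]); b=b[130:245,200:310]
o=np.zeros((420,800,3),np.uint8); o[:,:400]=a[:,90:490]; b=cv2.resize(b,(400,418),interpolation=cv2.INTER_CUBIC); o[:418,400:]=b
cv2.imwrite("pics/w3.png",o[:,:,::-1])
E
```

```text
7.8 [0.614  0.1332 0.1843] [-0.26  0.36 -0.59  2.13  1.55  1.12 -0.74] F [-2.8  1.6 -8.8]
rot err [-0.012 -0.007  0.005] d [ 0.786 -0.35  -0.509]
start TCP past plane along d mm 37.3 axis crossing: across 53.7 z 0.2033
goal TCP past plane along d mm 27.5 axis crossing: across -0.2 z 0.1983
```

View pics/w3.png

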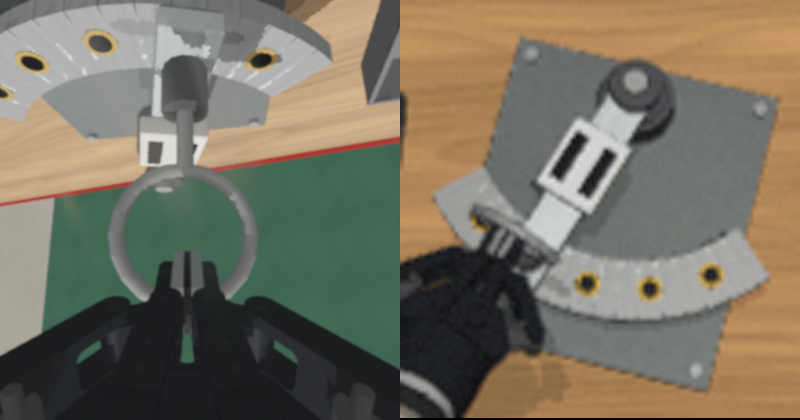

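The wrist view shows the next hole on the + side, partly hidden behind the housing, with a visible free hole at (262,60). The top crop shows the arm swung with the nest centred at about (585,167) (crop x offset 400). I measure the angle from the nest's corners.

```bash
cat > ang.py <<'E'
from h import *
import sys
t=cam("top"); pv=np.array([.7351,.0506])
for f in sys.argv[1:]:
    im=cv2.imread(f); m=np.zeros(im.shape[:2],np.uint8); w=im[135:215,205:300].astype(int)
    m[135:215,205:300]=((w.min(2)>195)|0)*255
    m=cv2.morphologyEx(m,cv2.MORPH_CLOSE,np.ones((9,9)))
    c=max(cv2.findContours(m,cv2.RETR_EXTERNAL,cv2.CHAIN_APPROX_NONE)[0],key=cv2.contourArea)
    r=cv2.minAreaRect(c); X=plane(t,*r[0],.096)[:2]; v=pv-X; 
    pts=cv2.boxPoints(r); P=np.array([plane(t,*p,.096)[:2] for p in pts]); e=[P[1]-P[0],P[2]-P[1]]; L=max(e,key=np.linalg.norm); 
    print(f,"ctr",X.round(4),"dist",np.linalg.norm(v).round(4),"sides",[np.linalg.norm(k).round(4) for k in e],"angle",round(-.261-np.arctan2(v[1],v[0]),4),"long-side angle",round(-.261-np.arctan(L[1]/L[0]),4))
E
python3 ang.py pics/top0.png pics/top3.png
```

```text
pics/top0.png ctr [0.6383 0.0769] dist 0.1003 sides [np.float64(0.097), np.float64(0.0484)] angle 0.0042 long-side angle 0.0019
pics/top3.png ctr [0.6578 0.0998] dist 0.0917 sides [np.float64(0.122), np.float64(0.0491)] angle 0.3058 long-side angle 0.3029
```

Call:
arm_command(angular=[[0,0,0],[0,0,0]], travel=[[1.5,2,0.5],[0,0,0]], fingers=[0,0])

```text
time: 8.15
eef_pos: [0.6152, 0.1353, 0.1851]
tcp_rot: [0.485, 0.185, 0.849, -0.1]
contact_force: [-1.2, 1.8, -7.9]
width: 0.0
```

```bash
python3 st.py; python3 -c "
from h import *
cv2.imwrite('pics/top4.png',imaging.get_image('top')[:,:,::-1])"; python3 ang.py pics/top4.png
```

```text
8.15 [0.6152 0.1353 0.1851] [-0.26  0.36 -0.59  2.12  1.55  1.12 -0.74] F [-1.2  1.8 -7.9]
rot err [-0.013 -0.007  0.005] d [ 0.786 -0.35  -0.51 ]
start TCP past plane along d mm 38.0 axis crossing: across 56.1 z 0.2045
goal TCP past plane along d mm 27.4 axis crossing: across 2.3 z 0.1991
pics/top4.png ctr [0.658  0.1014] dist 0.0923 sides [np.float64(0.1198), np.float64(0.0487)] angle 0.3218 long-side angle 0.3241
```

Angle is about 0.318, within 1 mm of the hole. I lower gently.

Call:
arm_command(angular=[[0,0,0],[0,0,0],[0,0,0],[0,0,0],[0,0,0],[0,0,0],[0,0,0]], travel=[[0,-0.3,-3],[0,0,-3],[0,0,-3],[0,0,-3],[0,0,-3],[0,0,-3],[0,0,-3]], fingers=[0,0,0,0,0,0,0])

```text
time: 9.07
eef_pos: [0.6157, 0.1352, 0.1651]
tcp_rot: [0.487, 0.185, 0.848, -0.1]
contact_force: [-6.2, 1.7, -4.5]
width: -0.0002
```

```bash
python3 st.py
```

```text
9.075 [0.6157 0.1352 0.1651] [-0.28  0.4  -0.58  2.14  1.6   1.13 -0.8 ] F [-6.2  1.7 -4.5]
rot err [-0.012 -0.002  0.005] d [ 0.788 -0.35  -0.506]
start TCP past plane along d mm 38.6 axis crossing: across 56.2 z 0.1847
goal TCP past plane along d mm 27.9 axis crossing: across 2.4 z 0.1793
```

Call:
arm_command(angular=[[0,0,0],[0,0,0],[0,0,0],[0,0,0],[0,0,0],[0,0,0],[0,0,0]], travel=[[0,0,-3],[0,0,-3],[0,0,-3],[0,0,-3],[0,-0.5,-3],[0,-0.5,-3],[0,0,0]], fingers=[0,0,0,0,0,0,0])

```text
time: 9.95
eef_pos: [0.6227, 0.132, 0.1575]
tcp_rot: [0.497, 0.187, 0.841, -0.101]
contact_force: [-0.5, 0.3, -0.5]
width: -0.0001
```

```bash
python3 st.py; python3 - <<'E'
from h import *
a=imaging.get_image("wrist"); b=imaging.get_image("top"); cv2.imwrite("pics/top5.png",b[:,:,::-1])
b=imaging.get_image("side")[150:260,230:340]
o=np.zeros((420,800,3),np.uint8); o[:,:560]=a; o[:240,560:]=cv2.resize(b,(240,240),interpolation=cv2.INTER_CUBIC)
cv2.imwrite("pics/w5.png",o[:,:,::-1])
E
python3 ang.py pics/top5.png
```

```text
9.95 [0.6227 0.132  0.1575] [-0.29  0.44 -0.57  2.14  1.65  1.16 -0.86] F [-0.5  0.3 -0.5]
rot err [-0.008  0.021  0.01 ] d [ 0.798 -0.356 -0.486]
start TCP past plane along d mm 46.8 axis crossing: across 56.2 z 0.1803
goal TCP past plane along d mm 36.3 axis crossing: across 2.4 z 0.1752
pics/top5.png ctr [0.6567 0.1018] dist 0.0936 sides [np.float64(0.1223), np.float64(0.0495)] angle 0.3174 long-side angle 0.3241
```

View pics/w5.png

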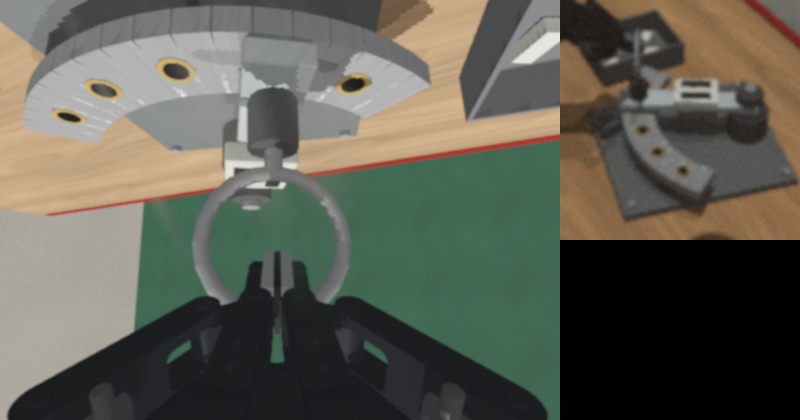

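The wrist view shows a short stem at (273,160), so the pin is down, with holes on both sides of the housing. The force is near zero. The tool lowered less than commanded, so I bring it down further to centre it in the ring before withdrawing.

Call:
arm_command(angular=[[0,0,0],[0,0,0],[0,0,0]], travel=[[-2,0,-4],[-2,0,-4],[-2,0,-4]], fingers=[0,0,0])

```text
time: 10.48
eef_pos: [0.6163, 0.1326, 0.1453]
tcp_rot: [0.497, 0.187, 0.841, -0.101]
contact_force: [0.4, 0.4, 0.2]
width: 0.0001
```

```bash
python3 st.py
```

```text
10.475 [0.6163 0.1326 0.1453] [-0.3   0.46 -0.56  2.16  1.67  1.17 -0.9 ] F [0.4 0.4 0.2]
rot err [-0.009  0.022  0.009] d [ 0.799 -0.355 -0.486]
start TCP past plane along d mm 39.5 axis crossing: across 54.1 z 0.1645
goal TCP past plane along d mm 29.8 axis crossing: across 0.2 z 0.1598
```

Centred and free. I withdraw along the finger axis.

Call:
arm_command(angular=[[0,0,0],[0,0,0],[0,0,0],[0,0,0],[0,0,0],[0,0,0],[0,0,0],[0,0,0],[0,0,0],[0,0,0],[0,0,0],[0,0,0]], travel=[[-8,3.5,5],[-8,3.5,5],[-8,3.5,5],[-8,3.5,5],[-8,3.5,5],[-8,3.5,5],[-8,3.5,5],[-8,3.5,5],[-16,7,10],[-16,7,10],[-16,7,15],[0,0,0]], fingers=[0,0,0,0,0,0,0,0,0,0,0,0])

```text
time: 11.98
eef_pos: [0.4966, 0.1857, 0.225]
tcp_rot: [0.497, 0.186, 0.841, -0.1]
contact_force: [0.2, 0.3, 0.3]
width: -0.0
```

```bash
python3 st.py; python3 - <<'E'
from h import *
a=imaging.get_image("wrist"); b=imaging.get_image("top"); cv2.imwrite("pics/top6.png",b[:,:,::-1])
o=np.zeros((420,800,3),np.uint8); o[:,:440]=a[:,60:500]; o[:376,440:]=cv2.resize(b[130:245,200:310],(360,376),interpolation=cv2.INTER_CUBIC)
cv2.imwrite("pics/w6.png",o[:,:,::-1])
z=cv2.imread("pics/top0.png"); d=cv2.absdiff(z,b[:,:,::-1].copy()).max(2)
for n,(u,v,r) in dict(tray=(181,177,24),core=(331,220,18),driver=(138,262,34),gauge=(417,260,9)).items(): print(n,"mean diff",d[v-r:v+r,u-min(r,24):u+min(r,24)].mean().round(1))
E
python3 ang.py pics/top6.png
```

```text
11.975 [0.4966 0.1857 0.225 ] [-0.45  0.24 -0.73  2.18  1.32  1.33 -0.79] F [0.2 0.3 0.3]
rot err [-0.009  0.022  0.007] d [ 0.8   -0.353 -0.486]
start TCP past plane along d mm -110.2 axis crossing: across 54.2 z 0.1715
goal TCP past plane along d mm -120.0 axis crossing: across 0.4 z 0.1668
tray mean diff 3.2
core mean diff 3.3
driver mean diff 4.6
gauge mean diff 3.2
pics/top6.png ctr [0.6485 0.1078] dist 0.1038 sides [np.float64(0.1034), np.float64(0.0486)] angle 0.3223 long-side angle 0.3241
```

View pics/w6.png

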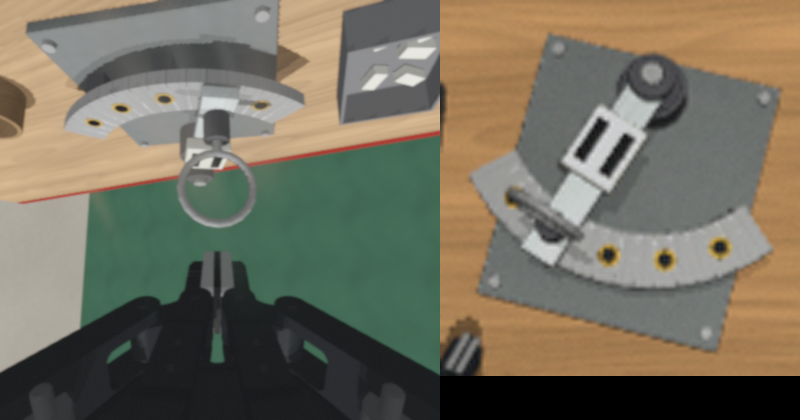

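The wrist view shows the ring free at (277,188) in full-image pixels with a short stem. The top crop shows the arm at the second hole, three free holes on the right and one on the left. I check the ring height against home.

```bash
python3 - <<'E'
from h import *
c=cam("wrist"); g=np.array([.5924,.143,.158]); print("pred home",proj(c,g),"pred at +14mm",proj(c,g+[0,0,.014]))
im=cv2.cvtColor(cv2.imread("pics/w6.png")[:,:440],cv2.COLOR_BGR2HSV)
m=(im[...,1]<70)&(im[...,2]>70); ys,xs=np.nonzero(m); r=np.hypot(xs-217,ys-188); k=(r>28)&(r<44)&(ys>160)
e=cv2.fitEllipse(np.c_[xs[k]+60,ys[k]].astype(np.float32)); print(e)
E
```

```text
pred home [277.77885602 188.75604849] pred at +14mm [278.0004734  202.58138167]
((277.64111328125, 189.19728088378906), (68.51974487304688, 74.42986297607422), 91.50215911865234)
```

The ring sits within 0.5 px of the pin-home prediction. I hand in.

```bash
python3 -c "
from workcell import robot
print(robot.close_job())"
```

```text
the job is handed in; nothing more can be done
None
```

The nest arm now stands one hole over on the tray's side (+y) with the pin down, and I handed the job in at about 12 s of the 42 s allowed. No verdict came back.

I passed the closed fingertips through the pull ring and lifted the pin about 20 mm. I then swung the arm along the arc to the next hole, lowered the pin and drew the finger out. Sampled contact forces stayed under about 10 N, against the 35 N limit.

**Last checks:**
- **Arm angle:** the top view gives 0.322 to 0.324 rad. Subtracting the 0.002 to 0.004 the same method read at the start leaves about 0.32, against a target of 0.314 ± 0.03.
- **Pin home:** the ring appears within 0.5 px of where it should be with the pin fully down. It would be about 14 px off if the pin were riding on the plate.
- **Robot clear:** the finger is out of the ring, about 12 cm back, with no measurable contact force.
- **Other items:** the top view shows no visible change at the tray, cardboard core, screwdriver or gauge.

**Off plan:** during lifting and lowering, the tool moved less vertically than commanded and drifted a few mm along x. I corrected it before withdrawing.

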